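Hang the mini blender on its sprung balancer hook

ROBOT

A 6-joint arm with a two-finger parallel gripper is mounted at the origin on the work surface; the furniture and walls round the work are solid. World frame = base frame: x ahead of the robot, y to its left, z up, the work surface at z = 0. Lengths are in m, angles in rad, forces in N, time in s.
With the tool pointing down it reaches from about 0.3 to 0.775 m from the base axis. Payload 14.6 kg.
Tool frame: the origin (TCP) lies at the very end of the fingers, on their centre line; the grasp point (between the pads) lies ctrl.pinch_z behind it (ctrl.pinch_z is the distance from the TCP to the grasp point, in m); z points along the fingers, x is the direction in which the jaws open and shut, and the axes are right-handed (so a half turn about z gives the same grasp; the last joint's range is limited). The gripper opens to 85 mm and grips with 20 to 120 N. Pads are 22 mm wide; open, the fingers measure 114 mm over their backs; the gripper's body (76 mm by 85 mm) begins 54 mm behind the grasp point. The pads swing forward as they close: fully open they stand 13 mm farther back than shut.
Start: joints at [1.245, 0.3, 1.521, -0, 1.321, -0.067], TCP at [0.141, 0.532, 0.231] pointing down, gripper open.
Joint ranges: [-3.03, 3.03], [-0.79, 2.21], [0.23, 2.52], [-1.04, 4.18], [0, 3.07], [-2.55, 2.55]. Speed limits (rad/s): [2.22, 2.22, 2.57, 3.14, 3.14, 3.14].

INTERFACE

Orientations are given as a unit quaternion [w, x, y, z].
In Python, from cell import telemetry, cams, order, ctrl gives the robot as it stands.
- The arm moves only by the tool send_rows, never from a script. Its argument "commands" is text: rows parted by semicolons, each of 4 numbers parted by spaces: the shift along the tool's x, y, z in mm, then the turn about the tool's z in rad. In form: x y z turn; .... A call has 1 to 5 rows; each row is the pose to reach, as a shift and turn from the pose commanded when the call began, along the tool's axes at that moment; what a row does not reach only later rows make up. A row lasts 1/12 s, in which the tool goes at most 41.7 mm and 7.16 degrees, less where a joint would pass 70% of its speed; a pose out of reach is approached as far as the arm can. A call with a gripper value outside its range is refused whole. "claw" is the finger opening in mm, from 0 to 85.4, set as the call begins (left out, the last holds). The fingers move at their own pace and stop on an object; the grip force is fixed at half the most. Time passes only in rows, so rows that repeat a pose let the fingers close. It gives the time, the measured TCP pose, the force and the opening at its end, in the units of the state.
- telemetry.sense(): the state, without advancing time (a new reading comes with each control period).
- cams.capture(name): name is "scene" or "top" or "wrist"; returns a dict with "pixels" (384x512x3 uint8, red, green, blue), "intrinsics" (3x3 intrinsics, pixels), "pose" (4x4, takes a point from camera to world coordinates); the wrist camera has in their place "T_tool_cam" (4x4, takes a point from camera to tool coordinates, whose origin is the TCP and whose axes are the tool frame's). Camera axes: x right, y down, z forward; pixel columns grow to the right and rows downward; lengths in m; the calibration is good to about 2 mm. A picture is of the moment at which its call begins: read the wrist's pose just before it. There is no depth.
- order.hand_in(): hands the job in, once; it reports no verdict.
The state is a dict: "t": time; "joint_positions": joint angles; "dq": joint speeds; "tau": joint torques, N m; "tcp_pos": TCP position; "tool_rot": TCP orientation; "contact_force": force on the tool from outside, world axes, zero at the start; "wrist_torque": the same for the moment, N m; "finger_gap": finger opening in m.
Only numpy, scipy, OpenCV 4.12 (cv2) and the standard library are available. Lean on these libraries where they do the work, as an engineer would, in place of code of your own. Each camera call takes 0.05 s, during which the arm holds its last target.

TASK

The mini hand blender stands in its drip cup: leave it standing there, draw the balancer's sprung hook down by its red grip, swing the hook's tip through the blender's wire loop and let the hook rise until its gate has snapped shut behind the loop. Then ease the hook up with the blender on it and let go of the grip only where the balancer itself carries the blender, so that it neither springs up nor drops when released, and hangs still, clear above the cup. Be gentle: do not press hard on the blender with the hook, never let the hook fly up, and leave the things standing around as they are.

Things in the scene. Friction and masses are not known exactly. Their poses are not given: they have to be found in the camera images.
- stand: fixed balancer stand: dark base plate 262x112x10 mm with an upright steel column (28 mm across, 0.42 m high, grey spring housing on top up to 0.47 m). Origin: on the column's axis at the table top; z up. Its -x axis points from the column to the drip cup
- cup (a point): centre of the mouth of the aluminium drip cup on the base plate, 140 mm from the column's axis along the stand's -x; inner diameter 58 mm, outer 65 mm; rim 34 mm above the table, 22 mm above the cup's floor. Axes as the stand's
- carriage (a joint): how far the sprung carriage and hook arm are drawn down, in m: 0 fully up (the start), 0.15 lower stop. The empty hook pulls up with about 2.2 N at 0, plus 75 N per metre drawn down (9.7 N at 0.10); friction 0.1 N, little damping: let loose it flies up. Loaded, it floats where this pull equals the blender's weight
- hook_arm: steel arm that slides with the carriage and swings freely about the column. Origin: on the column's axis, level with the saddle (0.305 m up with the carriage up); -x points outward along the arm. Bar 12 mm thick at z = +49 mm, J-hook at x = -140, grip at x = -205 mm. Starts swung 0.3 to 0.55 rad off the cup to its +y side; turning it back (counter-clockwise from above) leads with the hook's tip
- grip (a point): where to take the upright round red grip from above: 24 mm across, 48 mm high (24 mm below this point to 24 mm above), on a black flange 42 mm across (its top 24 mm below this point). The bar joins at the foot, on the column's side; fingers best close across the arm (along the arm's y). The grip may turn in the fingers. Axes as hook_arm's
- seat (a point): bottom of the inside of the hook (the saddle, where the loop shall hang), 65 mm from the grip towards the column and 42 mm lower than grip. Hook of 8 mm round steel: shank at +y, tip at -y of the arm, 18 mm clear between them; underside 8 mm below this point. Axes as hook_arm's
- tip (a point): upper end of the hook's tip, 13 mm towards the arm's -y from the seat and 18 mm above it
- gate (a joint): brass sprung gate, a 4 mm rod hinged on the shank 37 mm above the saddle and closing on the inside of the hook's tip: 0 shut, 0.75 rad fully open. It yields inwards (towards the saddle and shank) when the loop is pressed on it from above or from the tip's side, with 1 to 2 N, and springs shut once the loop is below it
- loop (a point): middle of the underside of the top of the blender's wire loop (6 mm wire, round arch, inside 32 mm wide and about 43 mm high), 193 mm above the foot. The loop lies in the blender's x-z plane; the hook goes through along its y. In the cup it faces the hook within 0.3 rad, within about 4 mm of the cup's axis, 100 mm below the saddle's raised height
- foot (a point): centre of the underside of the cordless mini hand blender: steel bell 50 mm across at the foot, slim neck, white body 45 mm across and 150 mm high in all, wire loop on top (199 mm in all). z along the blender, upwards. Standing in the cup this point is 12 mm above the table. Its weight depends on the battery fitted: anywhere from 2.5 to 8 N, not known beforehand
- blender: the same blender; origin and axes as foot
- sprinkle_a: black-capped spice jar, 41 mm across and 105 mm high, bystander; origin at its foot
- jam: jam jar with yellow lid, 60 mm across and 85 mm high, bystander; origin at its foot
- yoghurt: yoghurt pot, 72 mm across and 72 mm high, bystander; origin at its foot
- fruit_tin: food tin, 75 mm across and 58 mm high, bystander; origin at its foot
There are look-alikes about, which are no part of the job. What is shaped like the blender but purple is not meant.

How it is judged:
On the way, in this order (a step that is already met when the one before it is completed fails the run):
1. the hook is drawn down and its tip is through (below) the loop while the blender stands in its cup (value of joint carriage above 0.1 m and horizontal distance between seat and loop below 0.014 m and z of tip in the frame of loop below 0 m and z of foot in the frame of stand below 0.018 m and angle between blender's own z axis and vertical below 0.2 rad), for 0.1 s.
2. the loop lies in the hook's saddle and the gate is shut behind it (distance between seat and loop below 0.012 m and value of joint gate below 0.12 rad), for 0.2 s.
At the end, for the whole second after the job is handed in: The blender's loop lies in the hook's saddle (within 12 mm), the gate is shut, and the blender hangs from the hook upright (within 0.15 rad), nearly still (under 0.06 m/s), its foot at least 3 mm above the cup's rim (all of step 2 and z of foot in the frame of stand above 0.037 m and angle between blender's own z axis and vertical below 0.15 rad and linear speed of blender below 0.06 m/s); the robot touches nothing.
It fails at once if the hook presses or pulls on the blender with more than 16 N (contact force between hook_arm and blender above 16 N).
It fails at once if the hook, let go, springs up or drops faster than 0.07 m/s ((velocity of joint carriage above 0.07 m/s or velocity of joint carriage below -0.07 m/s) and contact force between each of the fingers, the arm and hook_arm below 0.1 N).
It fails at once if the hook flies up faster than 0.5 m/s (velocity of joint carriage below -0.5 m/s).
It fails at once if the blender is tipped over (angle between blender's own z axis and vertical above 0.5 rad).
It fails at once if a jar, tin or pot is moved by more than 20 mm (distance of any of sprinkle_a, fruit_tin, jam, yoghurt from where it was at the start of the episode above 0.02 m).
It also fails if it takes over 58 s, if anything falls off the work surface, if the arm or the gripper's body presses on something with over 40 N, if the wrist force passes 120 N, or if a joint passes its speed limit or range.

## Working session

There is one attempt and no reset: what is moved stays moved. The work goes in short steps, Python scripts to look and compute and a tool call to move; the robot and the scene stay as the last step left them, time stands still between calls to the robot, and variables do not carry over. Pictures are saved under pics/ and viewed, and the job is handed in when it is done.

Besides the shell and the picture viewer there is one more tool, called after ">>>" as a command line: name --argument value ..., lists and objects as JSON in quotes. send_rows: Moves the arm, as the interface text tells. Its arguments: {"type":"object","properties":{"commands":{"type":"string"},"claw":{"type":"number"}},"required":["commands"]}

```bash
mkdir -p pics; ls
python3 - <<'E'
from cell import telemetry,cams,order,ctrl
import cv2,numpy as np
s=telemetry.sense();print(s);print(ctrl.pinch_z)
for n in ["scene","top","wrist"]:
    c=cams.capture(n);cv2.imwrite(f"pics/{n}0.png",c["pixels"][:,:,::-1])
    print(n,c["intrinsics"].tolist(),np.round(c.get("pose",c.get("T_tool_cam")),4).tolist())
E
```

```text
pics
{'t': 0.0, 'joint_positions': array([ 1.24542340e+00,  3.00487901e-01,  1.52159671e+00, -3.03658171e-05,
        1.32068854e+00, -6.65928668e-02]), 'dq': array([-5.26958138e-05,  9.51011130e-04,  1.02657529e-04,  2.63918239e-04,
        1.02146213e-03,  9.24211923e-04]), 'tau': array([ 2.12562418e-04, -5.43500447e+01, -3.61801636e+01,  1.53408200e-05,
        3.81862134e-03, -2.87151785e-06]), 'tcp_pos': array([0.14067588, 0.53145995, 0.23070549]), 'tool_rot': array([ 3.40330667e-04,  7.92430975e-01,  6.09961311e-01, -4.82477098e-04]), 'contact_force': array([ 0.73178014, -0.3927163 ,  0.04021689]), 'wrist_torque': array([-0.00427787,  0.0497977 ,  0.04845773]), 'finger_gap': 0.08567476209958615}
0.0187
scene [[388.2718310241532, 0.0, 260.60664102711473], [0.0, 388.2718310241532, 187.39170543579834], [0.0, 0.0, 1.0]] [[0.8307, -0.4032, 0.3838, 0.1339], [-0.5566, -0.5959, 0.5789, -0.6931], [-0.0047, -0.6945, -0.7195, 0.9104], [0.0, 0.0, 0.0, 1.0]]
top [[375.9270044772001, 0.0, 254.3470408964348], [0.0, 375.9270044772001, 188.61214773546817], [0.0, 0.0, 1.0]] [[-0.2248, -0.9029, 0.3665, 0.0662], [-0.9744, 0.2054, -0.0915, -0.0199], [0.0073, -0.3777, -0.9259, 1.2442], [0.0, 0.0, 0.0, 1.0]]
wrist [[300.6751142503585, 0.0, 258.0494101459407], [0.0, 300.6751142503585, 188.82081167319743], [0.0, 0.0, 1.0]] [[1.0, 0.0001, -0.0011, -0.0006], [0.0002, 0.9568, 0.2906, -0.073], [0.001, -0.2906, 0.9568, -0.1425], [0.0, 0.0, 0.0, 1.0]]
```

View pics/scene0.png

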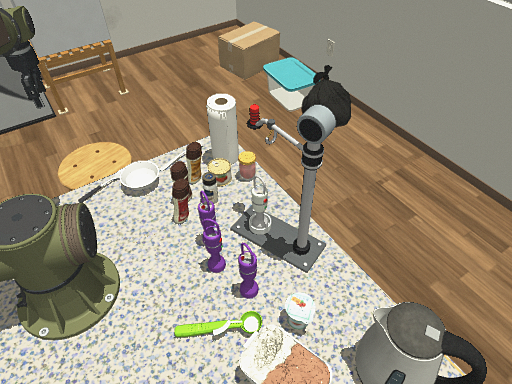

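View pics/top0.png

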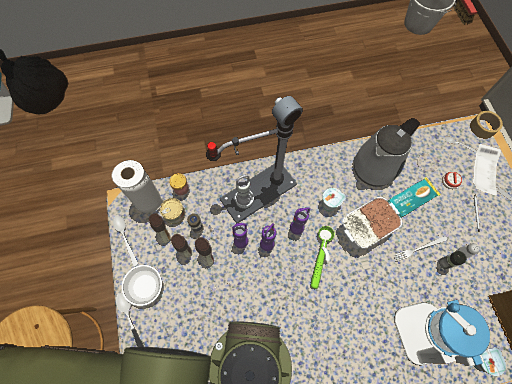

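View pics/wrist0.png

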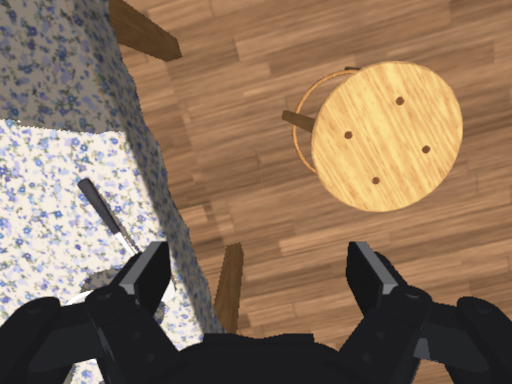

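Candidates for the blender: white/steel one in the cup on the stand plate (scene ~(260,205), top ~(243,188)); purple ones at scene (207,212), (214,248), (248,272), which are look-alikes; small grey/black jar at scene (209,187). I choose the white one on the stand and check it in a close crop.

Run:
```python
import cv2
a=cv2.imread("pics/scene0.png");cv2.imwrite("pics/sc1.png",cv2.resize(a[90:270,195:345],None,fx=3.3,fy=3.3,interpolation=cv2.INTER_CUBIC))
a=cv2.imread("pics/top0.png");cv2.imwrite("pics/tc1.png",cv2.resize(a[90:230,150:310],None,fx=4,fy=4,interpolation=cv2.INTER_CUBIC))
```

```text
(no output)
```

View pics/sc1.png

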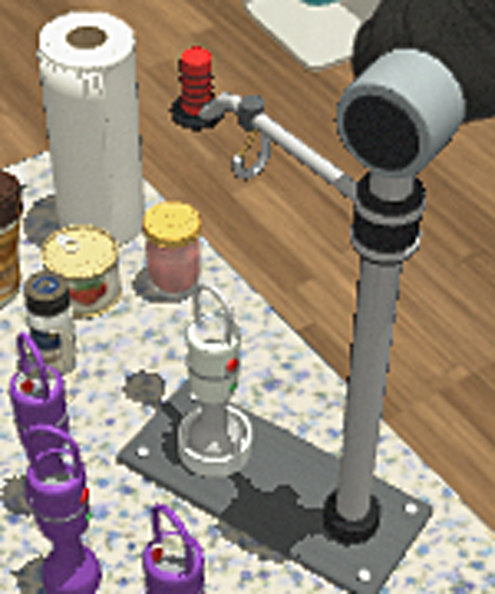

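View pics/tc1.png

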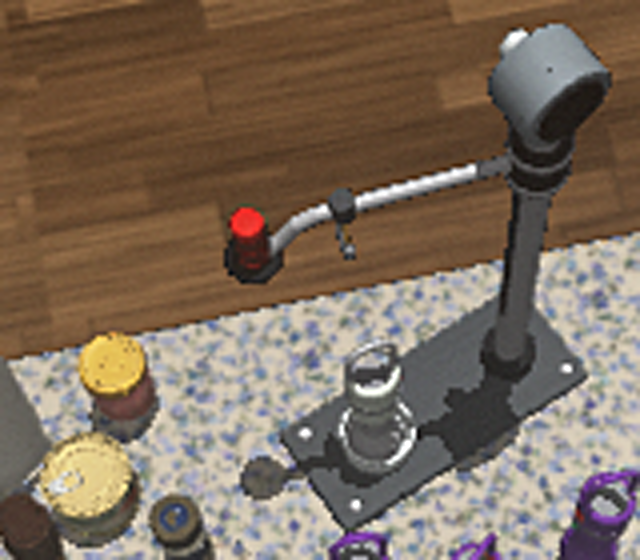

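```bash
cat > h.py <<'E'
import numpy as np,cv2
from scipy.spatial.transform import Rotation as R
from cell import telemetry,cams,order,ctrl
def rot(s): q=s["tool_rot"]; return R.from_quat([q[1],q[2],q[3],q[0]]).as_matrix()
def cam(n):
    s=telemetry.sense(); c=cams.capture(n)
    if n=="wrist":
        T=np.eye(4);T[:3,:3]=rot(s);T[:3,3]=s["tcp_pos"];P=T@c["T_tool_cam"]
    else: P=c["pose"]
    return c["pixels"],c["intrinsics"],np.array(P)
def ray(K,P,uv):
    d=np.linalg.inv(K)@[uv[0],uv[1],1]; d=P[:3,:3]@d; return P[:3,3],d/np.linalg.norm(d)
def plane(K,P,uv,z):
    o,d=ray(K,P,uv); return o+d*(z-o[2])/d[2]
def tri(a,b):
    (o1,d1),(o2,d2)=a,b
    t=np.linalg.lstsq(np.c_[d1,-d2],o2-o1,rcond=None)[0]
    p,q=o1+d1*t[0],o2+d2*t[1]; return (p+q)/2,np.linalg.norm(p-q)
def proj(K,P,p):
    c=np.linalg.inv(P)@np.r_[p,1]; u=K@c[:3]; return u[:2]/u[2]
def save(n,px,box=None,f=1):
    if box: px=px[box[1]:box[3],box[0]:box[2]]
    cv2.imwrite("pics/"+n,cv2.resize(px[:,:,::-1],None,fx=f,fy=f,interpolation=cv2.INTER_CUBIC))
E
python3 - <<'E'
from h import *
np.set_printoptions(precision=4,suppress=True)
S=cam("scene");T=cam("top")
def redc(px,box):
    h=cv2.cvtColor(px,cv2.COLOR_RGB2HSV);m=((h[...,0]<8)|(h[...,0]>172))&(h[...,1]>180)&(h[...,2]>90)
    k=np.zeros_like(m);k[box[1]:box[3],box[0]:box[2]]=1;m&=k
    v,u=np.nonzero(m);return u.mean(),v.mean(),len(u),u.min(),u.max(),v.min(),v.max()
rs=redc(S[0],(240,95,270,135));rt=redc(T[0],(200,135,225,165));print(rs,rt)
print("grip",tri(ray(S[1],S[2],rs[:2]),ray(T[1],T[2],rt[:2])))
sc=lambda u,v:(u/3.3+195-.35,v/3.3+90-.35)
tc=lambda u,v:(u/4+150-.37,v/4+90-.37)
for p in [(142,452),(411,508),(364,576)]: print("S hole",plane(S[1],S[2],sc(*p),.01))
for p in [(305,433),(567,369),(355,505)]: print("T hole",plane(T[1],T[2],tc(*p),.01))
print("cup S",plane(S[1],S[2],sc(215,440),.034),"T",plane(T[1],T[2],tc(378,434),.034))
print("col S",plane(S[1],S[2],sc(352,518),.02),"T",plane(T[1],T[2],tc(507,358),.02))
print("loop",tri(ray(S[1],S[2],sc(210,292)),ray(T[1],T[2],tc(372,350))))
for z in(.2,.205): print(plane(S[1],S[2],sc(210,292),z),plane(T[1],T[2],tc(372,350),z))
E
```

```text
(np.float64(253.858407079646), np.float64(112.01769911504425), 113, np.int64(250), np.int64(258), np.int64(104), np.int64(124)) (np.float64(211.22033898305085), np.float64(145.79661016949152), 59, np.int64(207), np.int64(215), np.int64(142), np.int64(156))
grip (array([ 0.562 , -0.0228,  0.3548]), np.float64(0.004337410854630953))
S hole [ 0.4693 -0.0639  0.01  ]
S hole [ 0.6285 -0.2447  0.01  ]
S hole [ 0.5528 -0.2757  0.01  ]
T hole [ 0.5427 -0.0367  0.01  ]
T hole [ 0.5507 -0.2769  0.01  ]
T hole [ 0.4681 -0.0655  0.01  ]
cup S [ 0.5201 -0.1051  0.034 ] T [ 0.5186 -0.0973  0.034 ]
col S [ 0.5753 -0.2299  0.02  ] T [ 0.5689 -0.2255  0.02  ]
loop (array([ 0.5218, -0.0965,  0.2071]), np.float64(0.0014157105148289374))
[ 0.5265 -0.0903  0.2   ] [ 0.5241 -0.0969  0.2   ]
[ 0.5237 -0.0945  0.205 ] [ 0.5219 -0.0966  0.205 ]
```

White blender confirmed (steel bell in the cup, wire loop on top at about scene (258,178)). The column is near (0.572,-0.229), the cup near (0.520,-0.100), and the grip near (0.562,-0.023,0.35), 0.207 m from the column (0.205 expected). First I raise the tool and move towards it.

```bash
cat >> h.py <<'E'
def go(p,head):
    s=telemetry.sense();Rm=rot(s);d=Rm.T@(np.array(p)-s["tcp_pos"])*1000
    h=np.arctan2(Rm[1,0],Rm[0,0]);t=-((head-h+np.pi/2)%np.pi-np.pi/2)
    print("shift",np.round(d,1),"turn",round(t,3),"heading",round(h,3),"tcp",np.round(s["tcp_pos"],4),"toolz",np.round(Rm[:,2],3))
E
python3 -c "
from h import *
go((.562,-.023,.41),.047)"
```

```text
shift [-428.4  549.2 -178.8] turn 1.265 heading 1.312 tcp [0.1407 0.5316 0.231 ] toolz [-0. -0. -1.]
```

>>> send_rows --commands "0 0 -40 0; 0 0 -80 0; 0 0 -120 0; 0 0 -150 0; 0 0 -179 0" --claw 85

```text
t: 0.67
tcp_pos: [0.1407, 0.5314, 0.4126]
tool_rot: [-0.0, 0.792, 0.61, 0.001]
contact_force: [-0.5, 0.3, -0.1]
finger_gap: 0.085
```

```bash
python3 -c "
from h import *
go((.562,-.023,.41),.047)"
```

```text
shift [-428.1  549.2    2. ] turn 1.265 heading 1.312 tcp [0.1407 0.5314 0.4126] toolz [ 0.     0.001 -1.   ]
```

>>> send_rows --commands "-24 31 0 0.1; -48 62 0 0.2; -72 93 0 0.3; -96 124 0 0.4; -120 155 0 0.5"

```text
t: 1.08
tcp_pos: [0.2605, 0.3744, 0.4102]
tool_rot: [-0.0, 0.92, 0.393, 0.0]
contact_force: [0.9, 0.4, 0.1]
finger_gap: 0.0849
```

```bash
python3 -c "
from h import *
go((.562,-.023,.41),.047)"
```

```text
shift [-7.870e+01  4.926e+02  2.000e-01] turn 0.76 heading 0.807 tcp [0.2605 0.3744 0.4102] toolz [ 0.  0. -1.]
```

>>> send_rows --commands "-6 39 0 0.1; -12 78 0 0.2; -19 117 0 0.3; -25 156 0 0.4; -31 195 0 0.5"

```text
t: 1.5
tcp_pos: [0.3807, 0.2175, 0.4105]
tool_rot: [-0.0, 0.988, 0.153, 0.0]
contact_force: [1.6, 1.5, 0.5]
finger_gap: 0.0852
```

```bash
python3 -c "
from h import *
go((.562,-.023,.41),.047)"
```

```text
shift [100.1 284.1   0.5] turn 0.26 heading 0.307 tcp [0.3807 0.2175 0.4105] toolz [ 0.  0. -1.]
```

>>> send_rows --commands "13 37 0 0.06; 26 74 0 0.12; 39 111 0 0.18; 52 148 0 0.24; 65 185 0 0.26"

```text
t: 1.92
tcp_pos: [0.4995, 0.0613, 0.4103]
tool_rot: [-0.0, 1.0, 0.024, 0.0]
contact_force: [0.6, 1.0, 0.3]
finger_gap: 0.0847
```

```bash
python3 -c "
from h import *
go((.562,-.023,.41),.047)
w=cam('wrist');save('w1.png',w[0],None,1.5)
np.set_printoptions(precision=4,suppress=True)
print(proj(w[1],w[2],[.562,-.023,.371]))"
```

```text
shift [58.4 87.2  0.3] turn 0.001 heading 0.048 tcp [0.4995 0.0613 0.4103] toolz [ 0.  0. -1.]
[336.5973 325.5992]
```

View pics/w1.png

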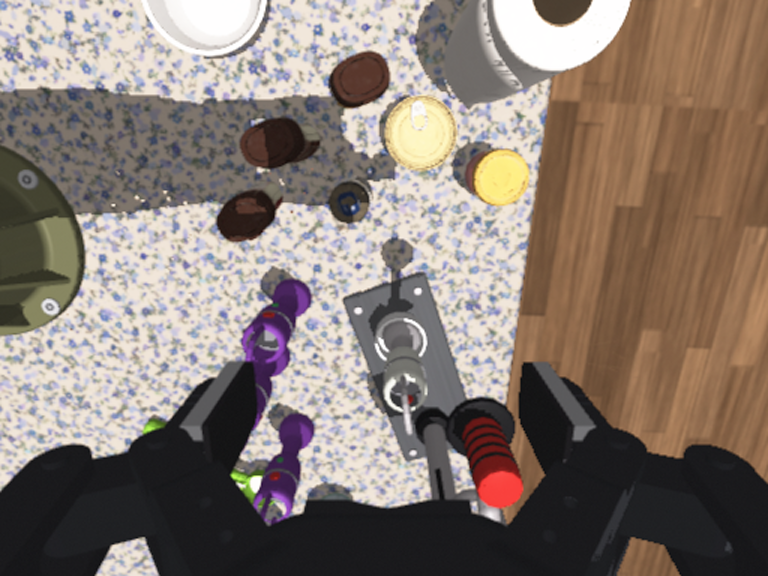

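Run:
```python
from h import *
np.set_printoptions(precision=4,suppress=True)
px,K,P=cam('wrist')
h=cv2.cvtColor(px,cv2.COLOR_RGB2HSV)
print("top",plane(K,P,(333,325),.371),"flange",plane(K,P,(481/1.5,430/1.5),.323))
print("cup",plane(K,P,(402/1.5,340/1.5),.034),"loop front",plane(K,P,(405/1.5,390/1.5),.2))
for q in [(358,312),(417,292),(413,454)]: print("hole",plane(K,P,(q[0]/1.5,q[1]/1.5),.01))
save('w2.png',px,(220,190,360,350),4)
```

```text
top [ 0.5613 -0.0261  0.371 ] flange [ 0.5619 -0.0273  0.323 ]
cup [ 0.5282 -0.1012  0.034 ] loop front [ 0.5244 -0.0745  0.2   ]
hole [ 0.4711 -0.0756  0.01  ]
hole [ 0.5448 -0.0452  0.01  ]
hole [ 0.5547 -0.2871  0.01  ]
```

View pics/w2.png

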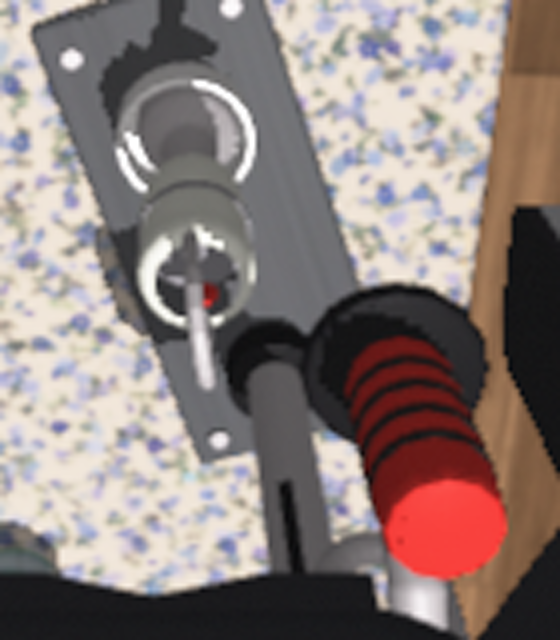

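```bash
python3 -c "
from h import *
go((.5615,-.024,.41),.05)"
```

```text
shift [56.9 86.2 -1.1] turn -0.004 heading 0.046 tcp [0.5007 0.0595 0.4089] toolz [-0.002 -0.001 -1.   ]
```

>>> send_rows --commands "19 29 0 0; 38 58 0 0; 57 88 0 0; 57 88 0 0; 57 88 0 0"

```text
t: 2.43
tcp_pos: [0.5605, -0.0224, 0.4094]
tool_rot: [-0.0, 1.0, 0.025, -0.001]
contact_force: [-0.3, 0.7, -0.1]
finger_gap: 0.085
```

Run:
```python
from h import *
np.set_printoptions(precision=4,suppress=True)
go((.5615,-.024,.41),.05)
px,K,P=cam('wrist');save('w3.png',px,None,1.5)
S=cam('scene');save('s3.png',S[0],(195,30,345,200),4)
```

```text
shift [ 0.9  1.7 -0.6] turn 0.0 heading 0.05 tcp [ 0.5605 -0.0224  0.4094] toolz [-0.002  0.    -1.   ]
```

View pics/w3.png

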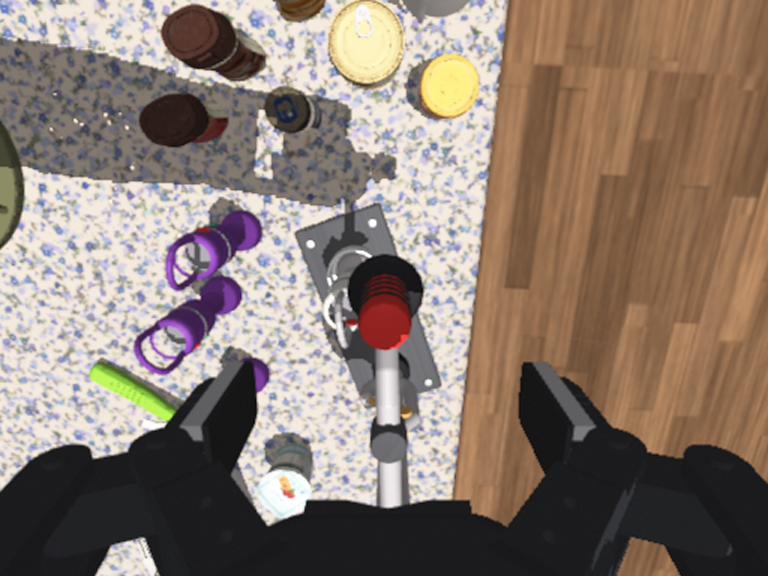

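View pics/s3.png

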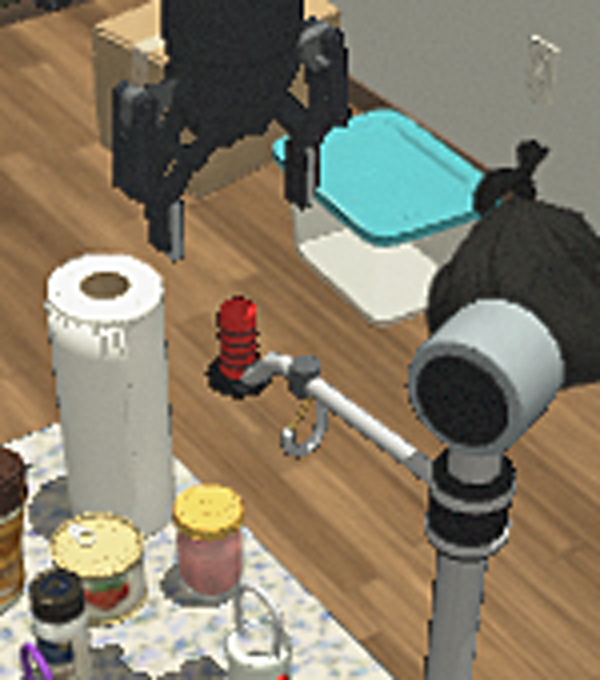

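Run:
```python
from h import *
np.set_printoptions(precision=4,suppress=True)
px,K,P=cam('wrist')
print("top",plane(K,P,(384/1.5,328/1.5),.371),"flange",plane(K,P,(386/1.5,290/1.5),.323))
print("arm axis",plane(K,P,(388/1.5,442/1.5),.354),plane(K,P,(392/1.5,500/1.5),.354))
for q in [(311,244),(373,223),(429,382)]: print("hole",plane(K,P,(q[0]/1.5,q[1]/1.5),.01))
go((.561,-.0245,.328),.05)
```

```text
top [ 0.5594 -0.0235  0.371 ] flange [ 0.5601 -0.0216  0.323 ]
arm axis [ 0.5649 -0.0939  0.354 ] [ 0.569  -0.1304  0.354 ]
hole [ 0.4697 -0.0676  0.01  ]
hole [ 0.5445 -0.0378  0.01  ]
hole [ 0.6292 -0.249   0.01  ]
shift [ 1.   3.9 82.7] turn 0.003 heading 0.053 tcp [ 0.5598 -0.0206  0.4107] toolz [ 0.001  0.    -1.   ]
```

>>> send_rows --commands "0 2 27 0; 0 2 54 0; 0 2 74 0; 0 2 81 0; 0 2 81 0"

```text
t: 3.0
tcp_pos: [0.5597, -0.0228, 0.3285]
tool_rot: [-0.0, 1.0, 0.027, -0.001]
contact_force: [0.8, -0.3, 0.2]
finger_gap: 0.0852
```

Run:
```python
from h import *
go((.560,-.0235,.328),.055)
S=cam('scene');save('s4.png',S[0],(195,30,345,200),4)
```

```text
shift [0.3 0.7 0.5] turn -0.002 heading 0.053 tcp [ 0.5597 -0.0228  0.3285] toolz [-0.002  0.    -1.   ]
```

View pics/s4.png

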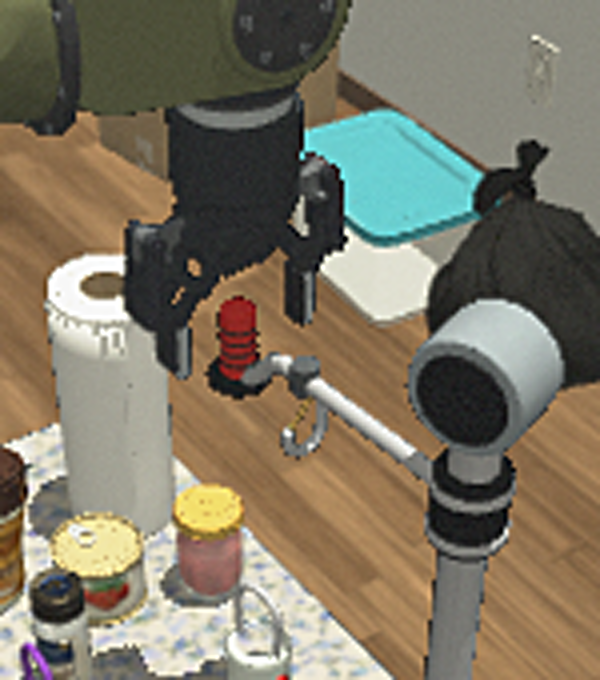

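>>> send_rows --commands "0 0 0 0; 0 0 0 0; 0 0 0 0; 0 0 0 0; 0 0 0 0" --claw 10

```text
t: 3.47
tcp_pos: [0.5604, -0.0237, 0.3297]
tool_rot: [0.0, 1.0, 0.026, 0.0]
contact_force: [-0.5, -0.1, 0.1]
finger_gap: 0.0254
```

>>> send_rows --commands "0 0 0 0; 0 0 0 0; 0 0 0 0"

```text
t: 3.72
tcp_pos: [0.5604, -0.0237, 0.3295]
tool_rot: [-0.0, 1.0, 0.026, 0.0]
contact_force: [-0.1, 0.0, 2.2]
finger_gap: 0.023
```

Run:
```python
from h import *
s=telemetry.sense();print(s["finger_gap"],s["contact_force"],s["wrist_torque"]);go((.560,-.0235,.328),.055)
S=cam('scene');save('s5.png',S[0],(195,30,345,200),4)
```

```text
0.023024046697391182 [-0.07377077  0.03900452  2.18376732] [ 0.03991003  0.08202376 -0.00322793]
shift [-0.4 -0.2  1.5] turn -0.003 heading 0.052 tcp [ 0.5604 -0.0237  0.3295] toolz [ 0.  0. -1.]
```

View pics/s5.png

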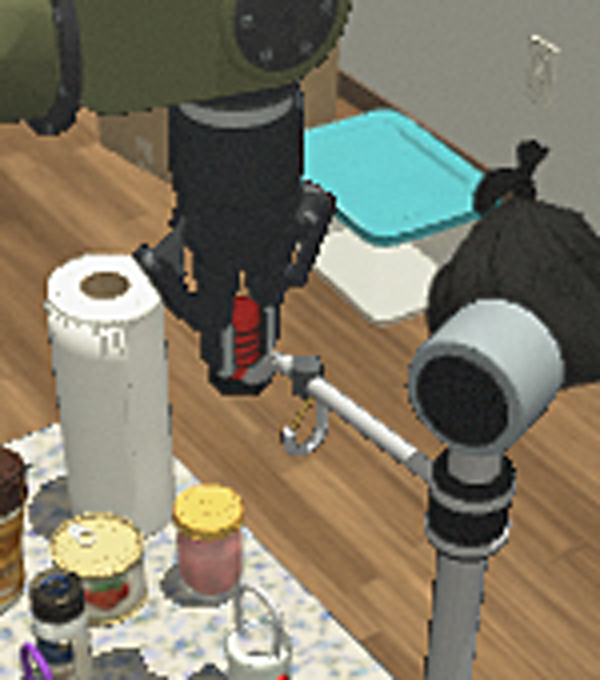

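>>> send_rows --commands "0 0 12 0; 0 0 26 0; 0 0 42 0; 0 0 56 0; 0 0 65 0"

```text
t: 4.18
tcp_pos: [0.5603, -0.0235, 0.2636]
tool_rot: [-0.0, 1.0, 0.026, 0.0]
contact_force: [-0.1, 1.8, 7.2]
finger_gap: 0.0229
```

>>> send_rows --commands "0 0 12 0; 0 0 26 0; 0 0 42 0; 0 0 55 0; 0 0 60 0"

```text
t: 4.6
tcp_pos: [0.5604, -0.0235, 0.2037]
tool_rot: [-0.0, 1.0, 0.026, 0.0]
contact_force: [-0.1, 3.7, 11.0]
finger_gap: 0.0231
```

>>> send_rows --commands "0 0 0 0; 0 0 0 0; 0 0 0 0"

```text
t: 4.85
tcp_pos: [0.5609, -0.0235, 0.2056]
tool_rot: [-0.0, 1.0, 0.026, 0.001]
contact_force: [-0.8, 4.0, 10.7]
finger_gap: 0.0225
```

Run:
```python
from h import *
s=telemetry.sense();print(s["finger_gap"],s["contact_force"],s["wrist_torque"]);go((.560,-.0235,.328),.055)
S=cam('scene');save('s6.png',S[0],(195,50,345,270),3)
T=cam('top');save('t6.png',T[0],(150,90,310,230),4)
w=cam('wrist');save('w6.png',w[0],None,1.5)
```

```text
0.0225079575823545 [-0.77646386  3.99178545 10.67242749] [ 0.29007321  0.37187456 -0.06392036]
shift [  -0.6   -0.  -122.4] turn -0.003 heading 0.052 tcp [ 0.5609 -0.0235  0.2056] toolz [ 0.002  0.    -1.   ]
```

View pics/s6.png

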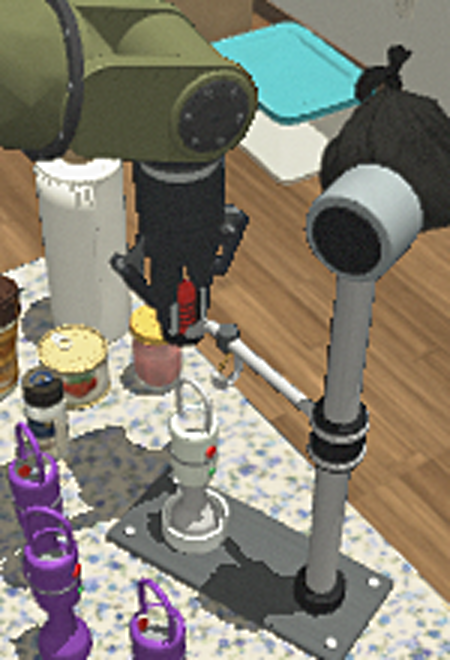

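View pics/t6.png

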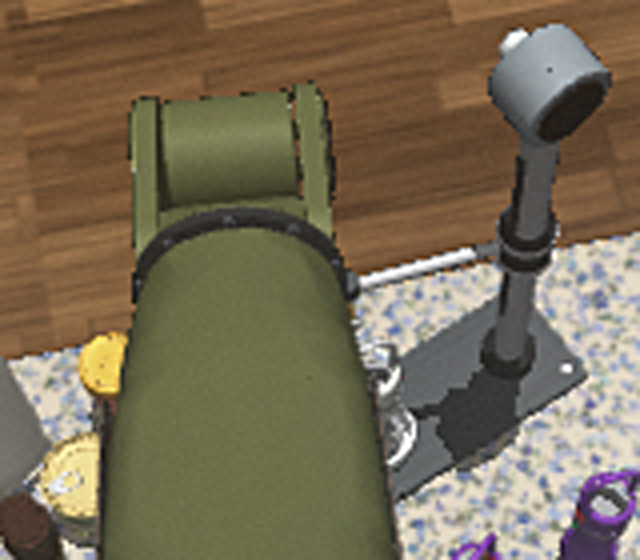

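View pics/w6.png

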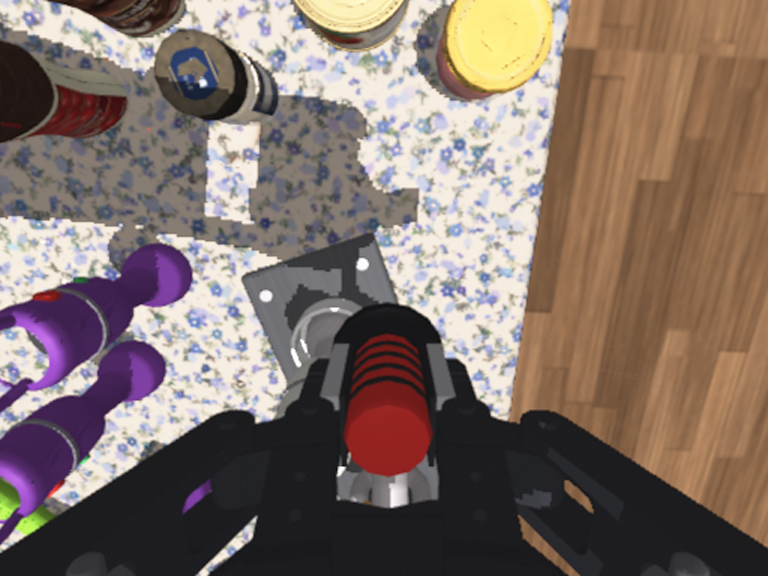

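Run:
```python
from h import *
np.set_printoptions(precision=4,suppress=True)
px,K,P=cam('scene')
col=np.array([.5717,-.2295,0]);
def z(uv):
    p,e=tri(ray(K,P,uv),(col,np.array([0,0,1.])));return round(p[2],4),round(e,4)
print(z((466/4+195-.4,550/4+30-.4)),z((336/3+195-.3,462/3+50-.3)))
print("ring mid",z((471/4+195-.4,484/4+30-.4)),z((340/3+195-.3,408/3+50-.3)))
# sanity: bolt tips, column foot
print([proj(K,P,col+[0,0,h]) for h in (.02,.3,.42)])
save('s7.png',px,(240,130,300,200),9)
```

```text
(np.float64(0.3236), np.float64(0.0032)) (np.float64(0.2019), np.float64(0.0033))
ring mid (np.float64(0.3712), np.float64(0.0016)) (np.float64(0.2644), np.float64(0.0014))
[array([300.2138, 247.1127]), array([308.7401, 174.6094]), array([313.7268, 132.205 ])]
```

View pics/s7.png

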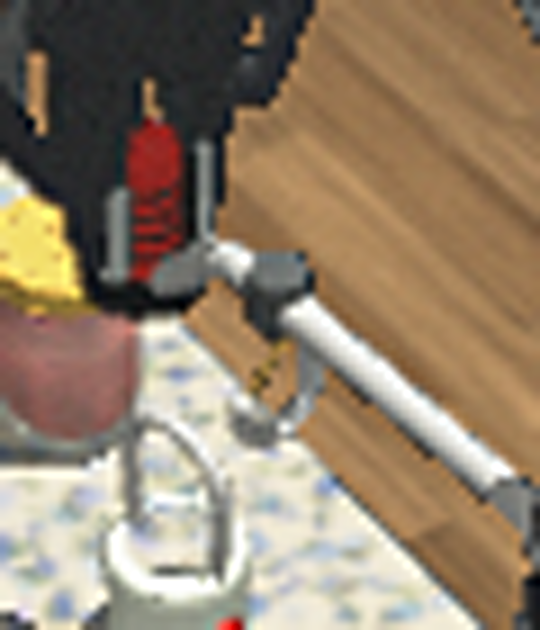

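Run:
```python
from h import *
np.set_printoptions(precision=4,suppress=True)
px,K,P=cam('scene')
col=np.array([.5717,-.2295,0]);d=np.array([.5605,-.0235,0])-col;d/=np.linalg.norm(d)
seat=col+.14*d; y=np.array([d[1]*1,-d[0],0]) # arm y: x=-d, y=z cross x
y=np.cross([0,0,1],-d);print("seat xy",seat,"arm y",y)
V=np.array([0,0,1.])
for z in (.178,.181,.19): print(z,"bottom",(proj(K,P,seat+[0,0,z-.008])-[240,130])*9,"tip",(proj(K,P,seat-.013*y+[0,0,z+.018])-[240,130])*9, "shank37",(proj(K,P,seat+.013*y+[0,0,z+.037])-[240,130])*9,"bar",(proj(K,P,seat+[0,0,z+.049])-[240,130])*9)
sd=np.array([-.371,.9286,0]);cup=col+.14*sd
for z in (.199+.012,.162):print("loop/body top",(proj(K,P,cup+[0,0,z])-[240,130])*9)
```

```text
seat xy [ 0.5641 -0.0897  0.    ] arm y [ 0.9985  0.0543 -0.    ]
0.178 bottom [268.9586 453.8903] tip [235.0089 410.0443] shank37 [306.0356 325.7924] bar [271.426  313.8255]
0.181 bottom [269.0836 446.7926] tip [235.0651 402.6863] shank37 [306.2426 318.2349] bar [271.5614 306.1366]
0.19 bottom [269.4618 425.3224] tip [235.2351 380.4244] shank37 [306.8688 295.3688] bar [271.9713 282.8705]
loop/body top [162.4134 433.8714]
loop/body top [163.9882 552.1484]
```

Run:
```python
import cv2,numpy as np
a=cv2.imread("pics/scene0.png")[165:235,240:285];b=cv2.imread("pics/top0.png")[165:215,225:265]
a=cv2.resize(a,None,fx=8,fy=8,interpolation=cv2.INTER_NEAREST);b=cv2.resize(b,None,fx=8,fy=8,interpolation=cv2.INTER_NEAREST)
c=np.zeros((560,690,3),np.uint8);c[:560,:360]=a;c[:400,365:685]=b;cv2.imwrite("pics/l.png",c)
```

```text
(no output)
```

View pics/l.png

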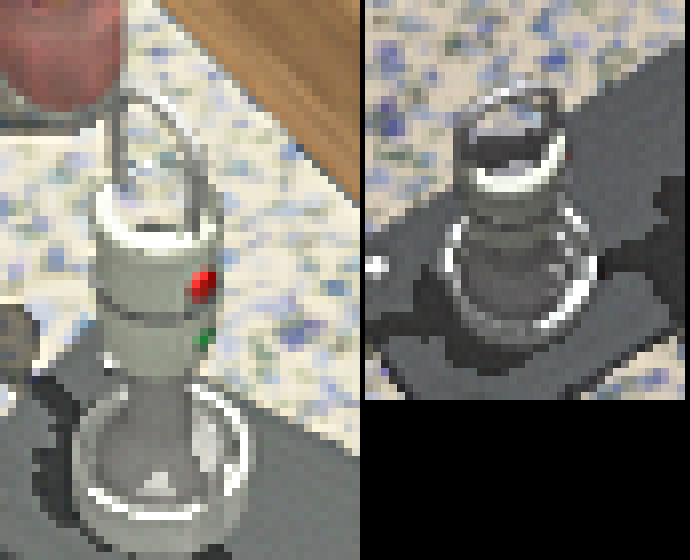

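```bash
cat >> h.py <<'E'
COL=np.array([.5717,-.2295])
def arc(dth,n,r=.2055):
    s=telemetry.sense();Rm=rot(s);p=s["tcp_pos"];a=np.arctan2(*(p[:2]-COL)[::-1])
    print("ang",round(np.degrees(a),2),"r",np.linalg.norm(p[:2]-COL).round(4),"z",p[2].round(4),"F",np.round(s["contact_force"],2),"gap",s["finger_gap"])
    for k in range(1,n+1):
        b=a+dth*k/n;q=np.r_[COL+r*np.array([np.cos(b),np.sin(b)]),p[2]]
        print(np.round(Rm.T@(q-p)*1000,1),"turn",round(-dth*k/n,3))
E
python3 - <<'E'
from h import *
px,K,P=cam('scene')
a=plane(K,P,(255-.4,188.1),.162);b=plane(K,P,(264.4-.4,194.4),.162);d=a-b
print(a,b,np.linalg.norm(d),np.degrees(np.arctan2(d[1],d[0])))
arc(.15,5,.206)
E
```

```text
[ 0.51835548 -0.08410179  0.162     ] [ 0.5262496  -0.11723245  0.162     ] 0.034058155881696375 103.40208647774075
ang 93.01 r 0.2063 z 0.2057 F [-1.52  3.68 10.84] gap 0.022242076310781716
[-6.2  0.4 -0. ] turn -0.03
[-12.4   0.7  -0. ] turn -0.06
[-18.5   1.2  -0. ] turn -0.09
[-24.7   1.8  -0.1] turn -0.12
[-30.8   2.7  -0.1] turn -0.15
```

>>> send_rows --commands "-6 0 1 -0.03; -12 1 2 -0.06; -18 1 3 -0.09; -25 2 3 -0.12; -31 3 3 -0.15"

```text
t: 5.57
tcp_pos: [0.5297, -0.028, 0.2026]
tool_rot: [0.0, 0.995, 0.102, 0.001]
contact_force: [-1.3, 4.3, 11.7]
finger_gap: 0.0226
```

>>> send_rows --commands "0 0 0 0; 0 0 0 0; 0 0 0 0"

```text
t: 5.82
tcp_pos: [0.53, -0.028, 0.2027]
tool_rot: [0.0, 0.995, 0.101, 0.001]
contact_force: [-1.4, 5.1, 12.1]
finger_gap: 0.0228
```

Run:
```python
from h import *
arc(.08,5,.206)
S=cam('scene');save('s8.png',S[0],(230,130,300,200),9)
```

```text
ang 101.69 r 0.2058 z 0.2027 F [-1.36  5.13 12.13] gap 0.022848356309171952
[-3.3 -0.2 -0. ] turn -0.016
[-6.6 -0.1 -0. ] turn -0.032
[-9.9  0.  -0. ] turn -0.048
[-13.2   0.2  -0. ] turn -0.064
[-16.5   0.5  -0. ] turn -0.08
```

View pics/s8.png

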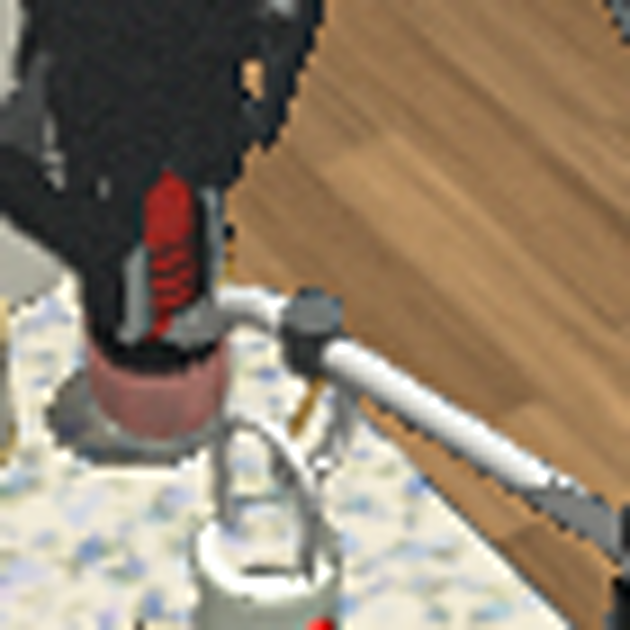

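```bash
cat >> h.py <<'E'
def hookpx(K,P,z,off,f):
    s=telemetry.sense();p=s["tcp_pos"];d=np.r_[p[:2]-COL,0];d/=np.linalg.norm(d)
    st=np.r_[COL,0]+.14*d;y=np.cross([0,0,1],-d);o=np.array(off)
    L=np.array([.522,-.0985,.205])
    print("loop in seat frame: x",np.dot(L-st,-d).round(4),"y",np.dot(L-st,y).round(4))
    for n,q in dict(seat=st+[0,0,z],bot=st+[0,0,z-.008],tip=st-.013*y+[0,0,z+.018],shank=st+.013*y+[0,0,z+.037],bar=st+[0,0,z+.049],loop=L).items():
        print(n,np.round((proj(K,P,q)-o)*f))
E
python3 - <<'E'
from h import *
px,K,P=cam('scene')
hookpx(K,P,.178,(230,130),9)
E
```

```text
loop in seat frame: x 0.0017 y -0.0222
seat [307. 468.]
bot [307. 487.]
tip [276. 447.]
shank [338. 355.]
bar [307. 347.]
loop [257. 444.]
```

>>> send_rows --commands "-3 0 0 -0.016; -7 0 0 -0.032; -10 0 0 -0.048; -13 0 0 -0.064; -17 0 0 -0.08"

```text
t: 6.33
tcp_pos: [0.5137, -0.0322, 0.2028]
tool_rot: [0.001, 0.99, 0.141, 0.002]
contact_force: [2.6, -4.1, 11.0]
finger_gap: 0.023
```

Run:
```python
from h import *
arc(.05,5,.206)
S=cam('scene');save('s9.png',S[0],(230,130,300,200),9)
hookpx(S[1],S[2],.178,(230,130),9)
```

```text
ang 106.4 r 0.2056 z 0.2028 F [ 2.58 -4.08 11.03] gap 0.02300974576839758
[-2.1 -0.3 -0. ] turn -0.01
[-4.1 -0.3 -0. ] turn -0.02
[-6.2 -0.2 -0. ] turn -0.03
[-8.2 -0.2 -0. ] turn -0.04
[-10.3  -0.1  -0. ] turn -0.05
loop in seat frame: x 0.0003 y -0.0104
seat [280. 489.]
bot [280. 508.]
tip [251. 470.]
shank [308. 374.]
bar [279. 368.]
loop [257. 444.]
```

View pics/s9.png

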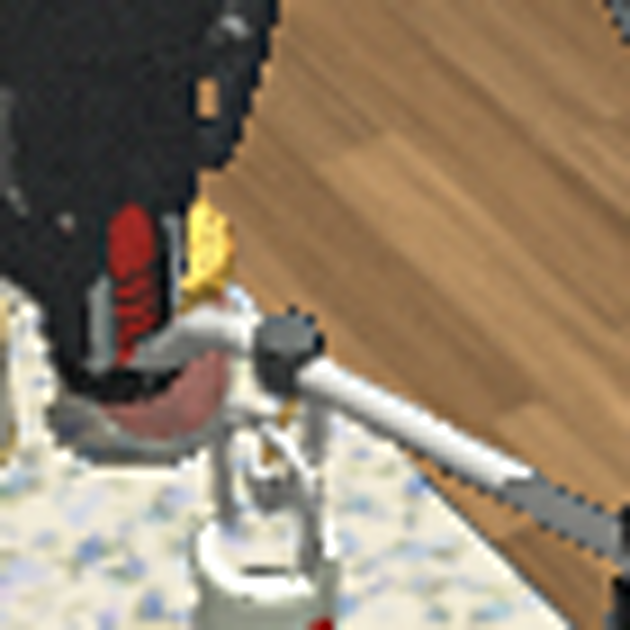

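>>> send_rows --commands "-2 0 0 -0.01; -4 0 0 -0.02; -6 0 0 -0.03; -8 0 0 -0.04; -10 0 0 -0.05"

```text
t: 6.8
tcp_pos: [0.5042, -0.0354, 0.2029]
tool_rot: [0.001, 0.986, 0.165, 0.002]
contact_force: [2.4, -5.7, 12.0]
finger_gap: 0.0227
```

Run:
```python
from h import *
arc(.02,2,.2055)
S=cam('scene');save('s10.png',S[0],(230,130,300,200),9)
hookpx(S[1],S[2],.178,(230,130),9)
w=cam('wrist');save('w10.png',w[0],(150,180,360,384),3)
```

```text
ang 109.17 r 0.2055 z 0.2029 F [ 2.45 -5.66 11.97] gap 0.02273407932265523
[-2.1 -0.  -0. ] turn -0.01
[-4.1  0.  -0. ] turn -0.02
loop in seat frame: x -0.0001 y -0.0038
seat [266. 502.]
bot [266. 521.]
tip [238. 484.]
shank [292. 386.]
bar [265. 381.]
loop [257. 444.]
```

View pics/s10.png

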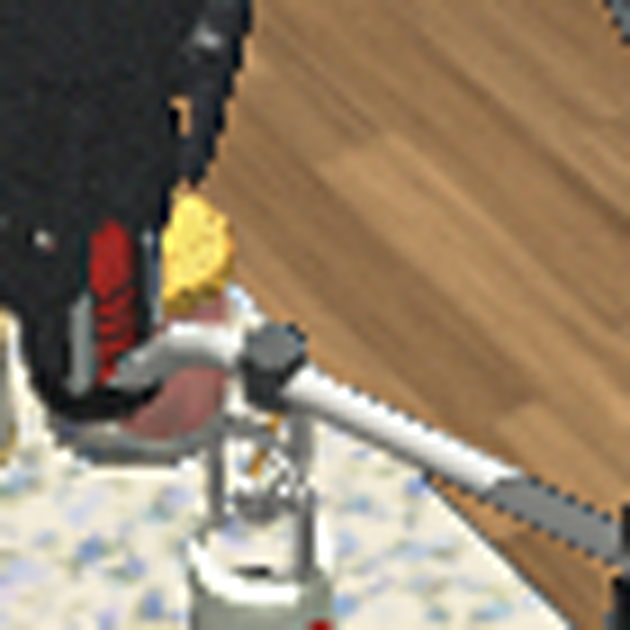

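View pics/w10.png

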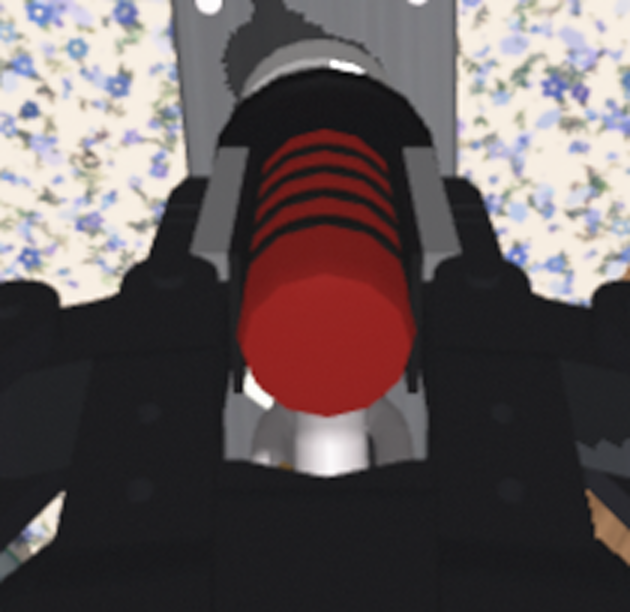

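Run:
```python
from h import *
S=cam('scene')
im=S[0][170:200,245:275][:,:,::-1]
cv2.imwrite("pics/z10.png",cv2.resize(im,None,fx=18,fy=18,interpolation=cv2.INTER_LANCZOS4))
```

```text
(no output)
```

View pics/z10.png

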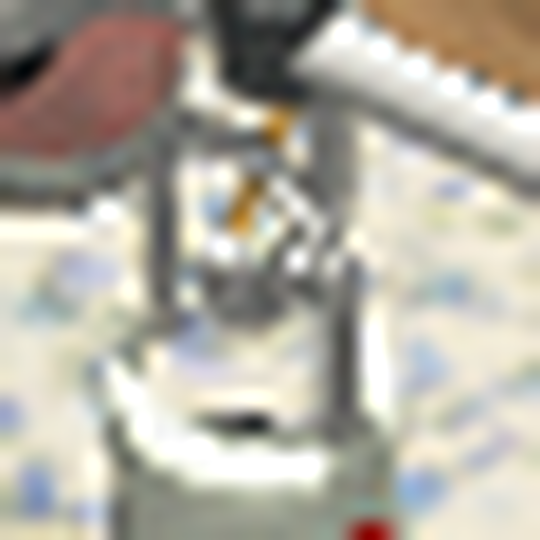

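>>> send_rows --commands "-2 0 0 -0.01; -2 0 0 -0.01; -2 0 0 -0.01; -2 0 -3 -0.01; -2 0 -6 -0.01"

```text
t: 7.37
tcp_pos: [0.5023, -0.0361, 0.2088]
tool_rot: [0.001, 0.985, 0.17, 0.002]
contact_force: [2.5, -5.7, 11.1]
finger_gap: 0.0226
```

Run:
```python
from h import *
arc(.02,2,.2055)
S=cam('scene')
im=S[0][160:200,240:280][:,:,::-1]
cv2.imwrite("pics/z11.png",cv2.resize(im,None,fx=14,fy=14,interpolation=cv2.INTER_LANCZOS4))
```

```text
ang 109.73 r 0.2054 z 0.2088 F [ 2.46 -5.7  11.11] gap 0.022602526357588647
[-2.1 -0.  -0. ] turn -0.01
[-4.1 -0.  -0. ] turn -0.02
```

View pics/z11.png

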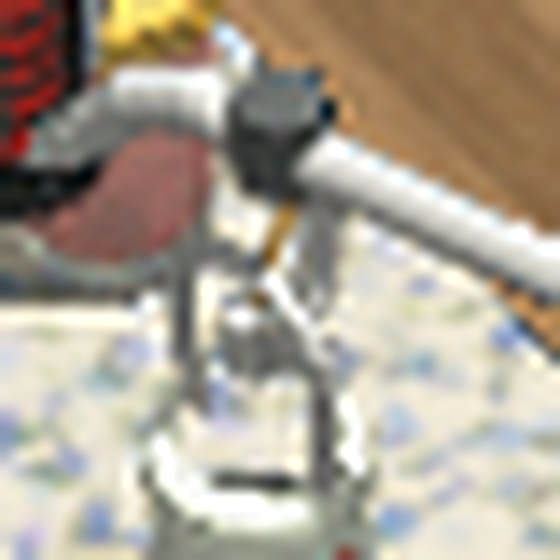

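>>> send_rows --commands "0 0 -2 0; 0 0 -4 0; 0 0 -6 0; 0 0 -8 0; 0 0 -8 0"

```text
t: 7.83
tcp_pos: [0.5023, -0.0362, 0.2168]
tool_rot: [0.001, 0.985, 0.17, 0.002]
contact_force: [3.0, -6.7, 8.2]
finger_gap: 0.0227
```

Run:
```python
from h import *
arc(.02,2,.2055)
S=cam('scene')
im=S[0][160:200,240:280][:,:,::-1]
cv2.imwrite("pics/z12.png",cv2.resize(im,None,fx=14,fy=14,interpolation=cv2.INTER_LANCZOS4))
```

```text
ang 109.74 r 0.2054 z 0.2168 F [ 3.02 -6.68  8.25] gap 0.022681626629427562
[-2.1 -0.1 -0. ] turn -0.01
[-4.1 -0.  -0. ] turn -0.02
```

View pics/z12.png

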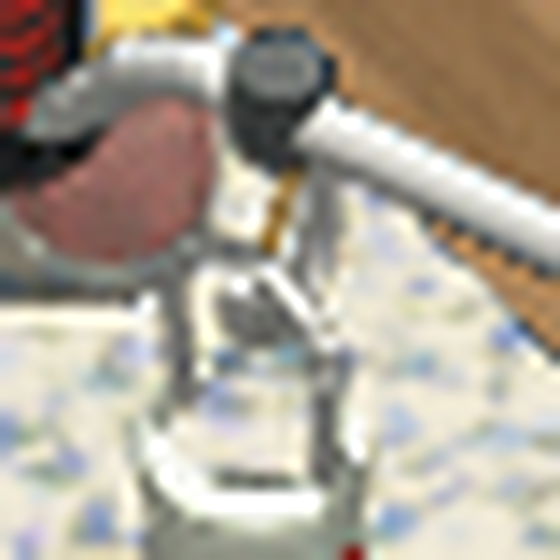

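>>> send_rows --commands "0 0 -1 0; 0 0 -2 0; 0 0 -3 0; 0 0 -4 0; 0 0 -4 0"

```text
t: 8.3
tcp_pos: [0.5024, -0.0361, 0.2209]
tool_rot: [0.001, 0.985, 0.17, 0.002]
contact_force: [3.1, -6.0, 11.1]
finger_gap: 0.0226
```

Run:
```python
from h import *
arc(.02,2,.2055)
S=cam('scene')
im=S[0][160:200,240:280][:,:,::-1]
cv2.imwrite("pics/z13.png",cv2.resize(im,None,fx=14,fy=14,interpolation=cv2.INTER_LANCZOS4))
```

```text
ang 109.73 r 0.2054 z 0.2209 F [ 3.09 -6.02 11.05] gap 0.0226219258922391
[-2.1 -0.1 -0. ] turn -0.01
[-4.1 -0.  -0. ] turn -0.02
```

View pics/z13.png

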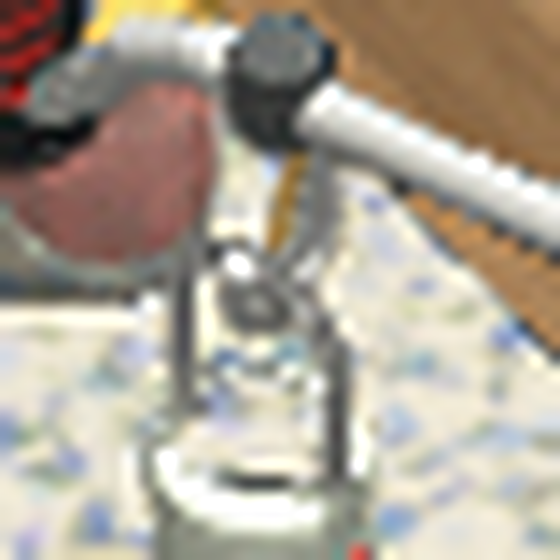

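>>> send_rows --commands "0 0 -1 0; 0 0 -2 0; 0 0 -3 0; 0 0 -4 0; 0 0 -4 0"

```text
t: 8.77
tcp_pos: [0.5023, -0.0362, 0.2249]
tool_rot: [0.001, 0.985, 0.17, 0.002]
contact_force: [2.7, -5.7, 9.8]
finger_gap: 0.0226
```

>>> send_rows --commands "0 0 -1 0; 0 0 -2 0; 0 0 -3 0; 0 0 -4 0; 0 0 -4 0"

```text
t: 9.18
tcp_pos: [0.5023, -0.0362, 0.2287]
tool_rot: [0.001, 0.985, 0.17, 0.002]
contact_force: [2.7, -7.1, 8.8]
finger_gap: 0.0226
```

Run:
```python
from h import *
arc(.02,2,.2055)
S=cam('scene')
im=S[0][150:200,235:285][:,:,::-1]
cv2.imwrite("pics/z14.png",cv2.resize(im,None,fx=12,fy=12,interpolation=cv2.INTER_LANCZOS4))
```

```text
ang 109.76 r 0.2054 z 0.2287 F [ 2.75 -7.06  8.84] gap 0.022643910050921475
[-2.1 -0.1 -0. ] turn -0.01
[-4.1 -0.  -0. ] turn -0.02
```

View pics/z14.png

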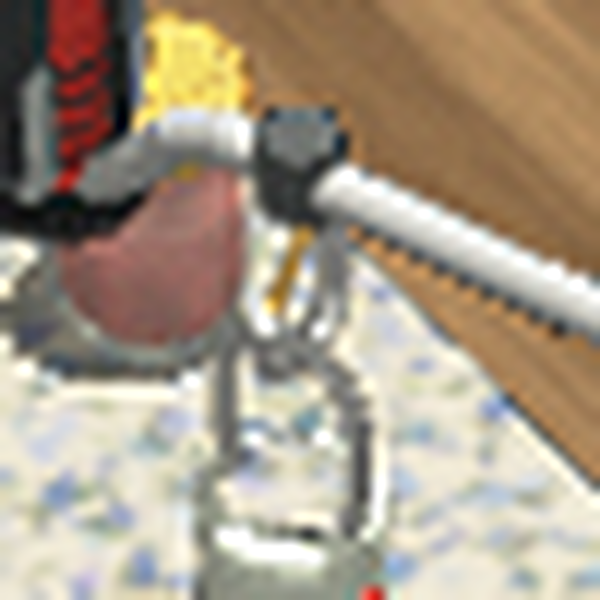

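>>> send_rows --commands "0 0 -1 0; 0 0 -3 0; 0 0 -5 0; 0 0 -7 0; 0 0 -8 0"

```text
t: 9.65
tcp_pos: [0.5022, -0.0363, 0.2365]
tool_rot: [0.001, 0.985, 0.17, 0.001]
contact_force: [2.8, -7.8, 6.1]
finger_gap: 0.0228
```

>>> send_rows --commands "0 0.3 0 0; 0 0.3 0 0; 0 0.3 0 0; 0 0.3 0 0"

```text
t: 9.98
tcp_pos: [0.5021, -0.0363, 0.2362]
tool_rot: [0.001, 0.985, 0.17, 0.001]
contact_force: [1.8, -5.1, 6.4]
finger_gap: 0.0226
```

Run:
```python
from h import *
arc(.02,1,.2055)
S=cam('scene');save('s15.png',S[0],(215,110,315,260),4)
```

```text
ang 109.8 r 0.2054 z 0.2362 F [ 1.85 -5.11  6.44] gap 0.022639327294665293
[-4.1 -0.1 -0. ] turn -0.02
```

View pics/s15.png

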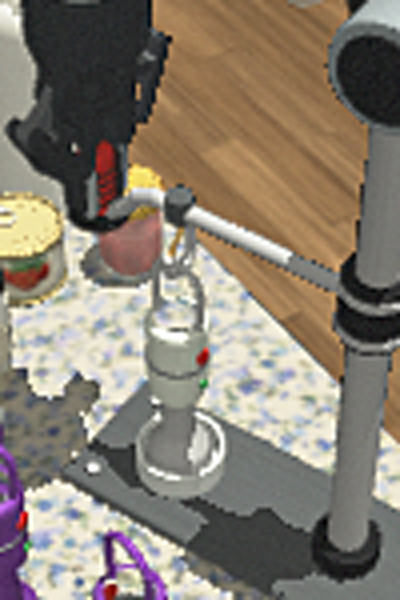

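>>> send_rows --commands "0 0.5 -2 0; 0 0.5 -7 0; 0 0.5 -14 0; 0 0.5 -21 0; 0 0.5 -25 0"

```text
t: 10.45
tcp_pos: [0.5021, -0.0364, 0.2618]
tool_rot: [0.001, 0.985, 0.17, 0.001]
contact_force: [2.7, -5.5, 3.7]
finger_gap: 0.0227
```

>>> send_rows --commands "0 0 -3 0; 0 0 -9 0; 0 0 -16 0; 0 0 -22 0; 0 0 -25 0"

```text
t: 10.87
tcp_pos: [0.502, -0.0365, 0.2866]
tool_rot: [0.001, 0.985, 0.17, 0.001]
contact_force: [2.5, -7.0, 2.3]
finger_gap: 0.0226
```

>>> send_rows --commands "0 0 0 0; 0 0 0 0; 0 0 0 0; 0 0 0 0; 0 0 0 0"

```text
t: 11.28
tcp_pos: [0.5019, -0.0365, 0.2859]
tool_rot: [0.001, 0.985, 0.17, 0.0]
contact_force: [3.4, -6.2, 2.5]
finger_gap: 0.023
```

Run:
```python
from h import *
arc(.02,1,.2055)
S=cam('scene');save('s16.png',S[0],(215,90,315,240),4)
```

```text
ang 109.88 r 0.2053 z 0.2859 F [ 3.35 -6.24  2.52] gap 0.0229727014529365
[-4.1 -0.2 -0. ] turn -0.02
```

View pics/s16.png

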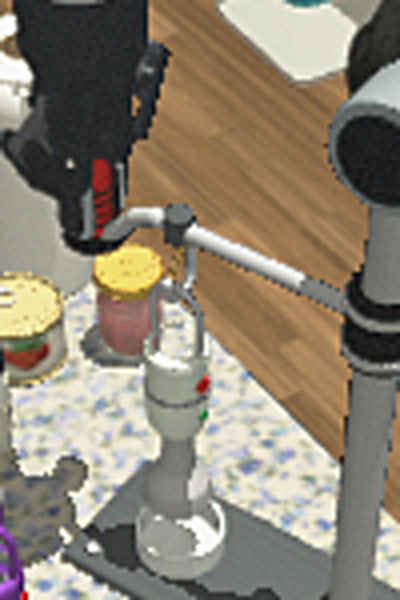

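>>> send_rows --commands "0 0.5 -3 0; 0 0.5 -9 0; 0 0.5 -16 0; 0 0.5 -22 0; 0 0.5 -25 0"

```text
t: 11.75
tcp_pos: [0.502, -0.0365, 0.3116]
tool_rot: [0.0, 0.985, 0.17, 0.001]
contact_force: [2.2, -5.7, 0.2]
finger_gap: 0.0228
```

>>> send_rows --commands "0 0.5 -1 0; 0 0.5 -2 0; 0 0.5 -2 0; 0 0.5 -2 0; 0 0.5 -2 0"

```text
t: 12.17
tcp_pos: [0.5019, -0.0366, 0.3121]
tool_rot: [-0.0, 0.985, 0.17, -0.0]
contact_force: [1.0, -0.3, 1.0]
finger_gap: 0.0228
```

Run:
```python
from h import *
arc(.02,1,.2055)
for i in range(3): cam('top');print(telemetry.sense()["contact_force"])
```

```text
ang 109.9 r 0.2051 z 0.3121 F [ 0.97 -0.29  1.03] gap 0.0227940380255338
[-4.1 -0.3  0. ] turn -0.02
[0.76781593 1.08623961 0.83999549]
[0.51409895 0.59843862 0.77099152]
[0.44434417 0.63843471 0.06061653]
```

Run:
```python
from h import *
F=[];Z=[]
for i in range(24):
    cams.capture('top');s=telemetry.sense();F.append(s["contact_force"]);Z.append(s["tcp_pos"][2])
F=np.array(F);print(F.mean(0),F.std(0),np.round(F[:,2],2),np.mean(Z),np.std(Z))
S=cam('scene');save('s17.png',S[0],(215,60,315,210),4)
```

```text
[-0.31071807  3.05444574  0.68748281] [0.67393471 1.22509964 0.44404656] [ 0.56  0.73 -0.15  0.5   0.47  0.51  0.57  1.26 -0.18  0.71  1.14  0.67
  0.91 -0.05  0.4   1.75  0.44  1.38  0.54  0.78  0.79  1.07  0.95  0.74] 0.3122532151377872 3.9108970478364356e-05
```

View pics/s17.png

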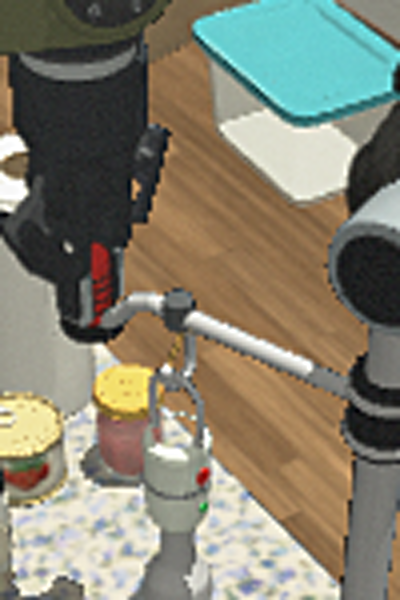

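>>> send_rows --commands "0 -0.2 -1 0; 0 -0.2 -3 0; 0 -0.2 -5 0; 0 -0.2 -7 0; 0 -0.2 -7 0"

```text
t: 13.98
tcp_pos: [0.5019, -0.0367, 0.3198]
tool_rot: [0.0, 0.985, 0.17, 0.0]
contact_force: [-0.2, 3.5, -0.3]
finger_gap: 0.0225
```

Run:
```python
from h import *
F=[];Z=[]
for i in range(40):
    cams.capture('top');s=telemetry.sense();F.append(s["contact_force"]);Z.append(s["tcp_pos"][2])
F=np.array(F);print(F.mean(0),F.std(0),np.mean(Z),np.std(Z),F[:20].mean(0),F[20:].mean(0))
```

```text
[ 0.75096555  1.11395388 -0.05094447] [0.57109848 0.90927187 0.33286853] 0.31928273937910506 4.9495220973556144e-05 [ 0.41729579  1.78544763 -0.08165929] [ 1.08463532  0.44246013 -0.02022965]
```

>>> send_rows --commands "0 0 1 0; 0 0 1 0; 0 0 1 0"

```text
t: 16.23
tcp_pos: [0.5019, -0.0367, 0.3182]
tool_rot: [0.0, 0.985, 0.17, -0.0]
contact_force: [1.3, -0.4, -0.5]
finger_gap: 0.0229
```

>>> send_rows --commands "0 0 0 0; 0 0 0 0; 0 0 0 0; 0 0 0 0" --claw 70

```text
t: 16.57
tcp_pos: [0.5019, -0.0367, 0.3183]
tool_rot: [-0.0, 0.985, 0.17, -0.0]
contact_force: [0.1, -0.2, -0.5]
finger_gap: 0.0695
```

Run:
```python
from h import *
S=cam('scene');save('s18.png',S[0],(215,60,315,210),4)
s=telemetry.sense();print(s["finger_gap"],s["contact_force"],s["t"])
w=cam('wrist');save('w18.png',w[0],None,1)
```

```text
0.06971903977148615 [1.02742673 0.14127077 0.37573604] 16.6167
```

View pics/s18.png

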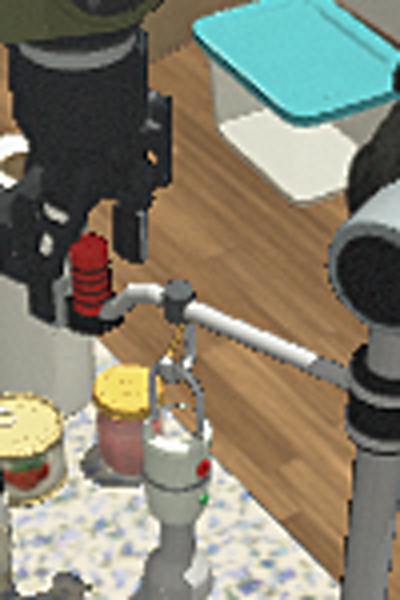

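View pics/w18.png

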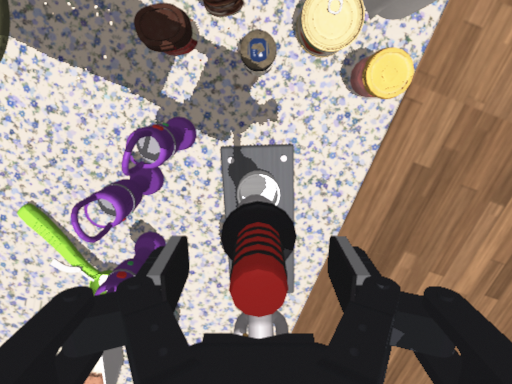

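>>> send_rows --commands "0 0 -6 0; 0 0 -18 0; 0 0 -35 0; 0 0 -55 0; 0 0 -75 0" --claw 85

```text
t: 17.08
tcp_pos: [0.5017, -0.0366, 0.3946]
tool_rot: [-0.0, 0.985, 0.17, -0.0]
contact_force: [-0.1, -1.1, -0.0]
finger_gap: 0.0849
```

>>> send_rows --commands "0 0 -20 0; 0 0 -35 0; 0 0 -40 0; 0 0 -40 0"

```text
t: 17.42
tcp_pos: [0.502, -0.0367, 0.4344]
tool_rot: [0.0, 0.985, 0.17, 0.001]
contact_force: [0.5, 0.3, -0.6]
finger_gap: 0.0849
```

Run:
```python
from h import *
S=cam('scene');save('s19.png',S[0],(205,60,315,210),4)
prev=S[0].astype(int)
for k in range(3):
    for i in range(6): cams.capture('top')
    S2=cam('scene');d=np.abs(S2[0].astype(int)-prev)[90:230,215:330].sum(2);print((d>60).sum(),telemetry.sense()["t"],telemetry.sense()["contact_force"],telemetry.sense()["tcp_pos"]);prev=S2[0].astype(int)
save('s20.png',S2[0],(195,60,335,260),4*.7)
```

```text
17 17.8167 [ 0.05469431 -0.58005107 -0.0867175 ] [ 0.50186279 -0.03666543  0.43284648]
3 18.1667 [-0.9978383   0.12569987 -0.40178538] [ 0.50188282 -0.03666331  0.43325999]
0 18.5167 [0.40864402 0.54022911 0.01772676] [ 0.50190221 -0.03662453  0.43329096]
```

View pics/s19.png

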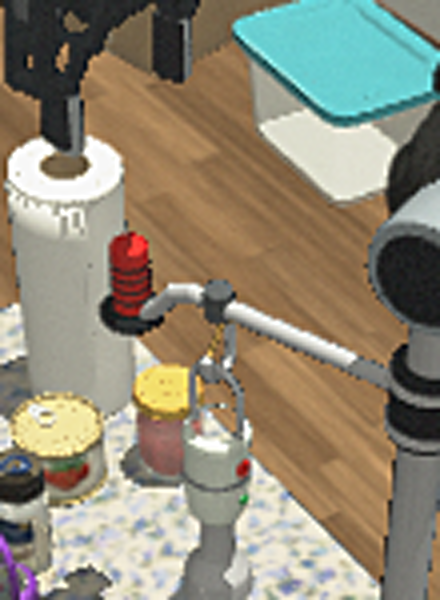

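View pics/s20.png

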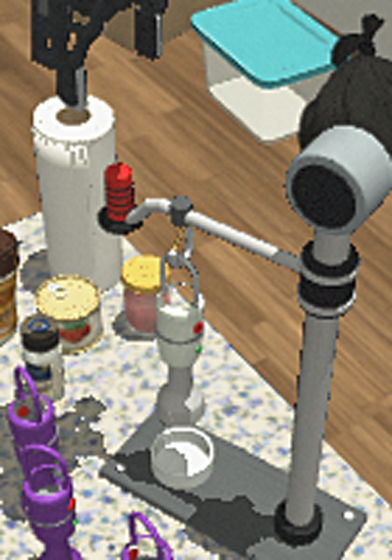

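The blender hangs upright on the closed hook (loop at about scene (260,153)), well above the cup. Successive frames show no further motion, so I am handing in.

```bash
python3 -c "
from h import *
print(order.hand_in())"
```

```text
the job is handed in; nothing more can be done
None
```

The blender hangs from the balancer hook, upright and still, clear above the cup, and I handed the job in at about 18.5 s. No verdict was reported.

**What I did:**
- I drew the hook down by its red grip by about 127 mm and swung its tip under the loop.
- I eased it up until the gate clicked past the loop. In the pictures the gate lies against the tip, with the loop below it.
- I lifted the blender until the average vertical force on the hand was about zero (-0.05 N, noise about 0.3 N per reading), then opened the fingers and moved clear.

**Last checks:** The final scene frames show no change from one to the next, and the jars and tin look unmoved. Nothing touches the robot, whose force reading is only noise. The hook is about 11 mm below its upper stop, which puts the blender's foot about 100 mm above the table.

**What disagreed:**
- **Wrist camera:** one early picture, taken while the arm was still settling, placed the base plate about 10 mm off. I dropped it for the later views, which agreed to about 2 mm.
- **Force on the hand:** the reading drifted by several newtons sideways while the grip was held. I relieved that before letting go.
- **Lean while hooking:** the gate nudged the blender by about 1 to 2 mm while the tip went through the loop.

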